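# Clear the injection arm rest and set its hand rest one hole further out

## Task

Get the injection arm rest ready for the next patient: first put the two crumpled paper balls lying on it into the open white waste bin, then pull up the red lock knob, slide the hand rest one hole further out, away from the fixed forearm pad, and let the pin go fully home in that hole. Finish while still holding the knob with the pin home: do not let go, I will check the lock while you hold it. Leave the other things on the table where they stand.

Things in the scene. Friction and masses are not known exactly. Their poses are not given: they have to be found in the camera images.
- armrest: Injection arm rest, fixed to the table: dark grey board 400 x 160 mm, top 12 mm above the table, with a tube along one long side. Origin: centre of the board's underside. x runs along the tube, pointing outwards from the fixed forearm pad to the bare end; y points to the tube side (tube centre line at y = +55 mm, 30 x 30 mm, ending in grey blocks at x = -182 and +182 mm, 63 mm high); z up.
- next_hole (a point): Mouth of the next index hole outwards, in the tube's top, 56 mm above the table, at x = 40 mm, y = 55 mm of the arm rest. Holes 14 mm across lie at x = 0 (pin is in it at the start), 40 and 80 mm.
- forearm_pad (a point): Centre of the seat of the fixed blue forearm pad, 58 mm above the table; the pad is 140 mm along the tube by 105 mm, with raised sides 16 mm wide and 70 mm high along its long edges (73 mm between them).
- palm_pad (a point): Centre of the seat of the sliding hand rest's blue pad, 58 mm above the table; 95 mm along the tube by 95 mm, sides 70 mm high. It is joined to the grey sleeve on the tube (56 mm long, 42 mm wide, top 62 mm above the table) on which the red knob stands.
- knob (a point): Point on the upright axis of the red pull knob: 26 mm across, 26 mm tall, with a 32 mm rim on its topmost 6 mm. This point is 10 mm above the knob's underside, 16 mm below its top, 90 mm above the table with the pin home. Below the knob is an 18 mm barrel; the sleeve's top is 28 mm below this point. Free on both sides along the tube.
- plunger (a joint): Height in m by which the knob and pin are pulled up: 0 = pin fully home in a hole, 0.014 = fully pulled. The round-nosed 10 mm pin reaches 10 mm into the hole, so it is clear of the tube above 0.010, and reads about 0.010 when it rides on the tube between holes. A spring pulls it down with about 6 N when home and 12 N when fully pulled.
- handrest (a joint): Position in m of the sliding hand rest along the arm rest's x axis: 0 = the hole it starts in, 0.040 = next hole outwards, 0.080 = the one after. The pin has about 2 mm of play in a hole. It slides with some 2 N of friction and moves with the knob when the pin is pulled.
- paper1_center (a point): Centre of a crumpled white paper ball, about 42 mm across and 37 mm high, 8 to 17 g, lying on the grey board just outwards of the hand rest; centre about 18 mm above the board.
- paper2_center (a point): Centre of a second such paper ball, lying on the fixed forearm pad, whose seat is 58 mm above the table; centre about 18 mm above the seat.
- bin: Open white square waste bin fixed on the table, 150 x 150 mm outside (rim 160 mm), 120 mm high, walls 4 mm, floor 4 mm. Origin: centre of its underside. It stands left or right of the arm rest; the yellow sharps container stands on the other side.
- sharps: Yellow sharps container with a closed lid, 140 x 140 x 153 mm, fixed; not for paper. Origin: centre of its underside.
- vial1: Glass vial with red cap, 24 mm across, 50 mm tall, standing beside the arm rest; leave alone. Origin: centre of its underside.
- vial2: Glass vial with blue cap, 24 mm across, 50 mm tall, standing beside the arm rest; leave alone. Origin: centre of its underside.
- carton: White and violet vial carton, 75 x 45 x 50 mm, beside the arm rest; leave alone. Origin: centre of its underside.
- pump: Pump bottle of hand gel, 66 mm across, 185 mm tall, left of the arm rest towards the far side; leave alone. Origin: centre of its underside.
- disinfectant: White bottle with red cap, 60 mm across, 170 mm tall, right of the arm rest towards the far side; leave alone. Origin: centre of its underside.
There are look-alikes about, which are no part of the job. Leave any orange look-alike of the part that bears paper1_center alone.

How it is judged:
By the outcome, as a careful person would: the job done as asked, in the order asked, and still so for the second after the job is handed in, while the arm keeps its last pose, push and grip.
It also fails if it takes over 58 s, if anything falls off the work surface, if the arm or the gripper's body presses on something with over 40 N, if the wrist force passes 120 N, or if a joint passes its speed limit or range.

## Robot

A 6-joint arm with a two-finger parallel gripper is mounted at the origin on the work surface. World frame = base frame: x ahead of the robot, y to its left, z up, the work surface at z = 0. Lengths are in m, angles in rad, forces in N, time in s.
With the tool pointing down it reaches from about 0.35 to 0.85 m from the base axis. Payload 8.1 kg.
Tool frame: the origin (TCP) lies at the very end of the fingers, on their centre line; the grasp point (between the pads) lies 19 mm behind it; x points along the fingers, y is the direction in which the jaws open and shut, and the axes are right-handed (so a half turn about x gives the same grasp; the last joint's range is limited). The gripper opens to 85 mm and grips with 20 to 120 N. Pads are 22 mm wide; open, the fingers measure 114 mm over their backs; the gripper's body (76 mm by 85 mm) begins 54 mm behind the grasp point. The pads swing forward as they close: fully open they stand 13 mm farther back than shut.
Start: joints at [1.172, 0.13, 1.488, -0, 1.523, -0.085], TCP at [0.185, 0.571, 0.231] pointing down, gripper open.
Joint ranges: [-2.96, 2.96], [-0.89, 2.26], [0.02, 2.5], [-1.34, 4.48], [0, 2.73], [-2.66, 2.66]. Speed limits (rad/s): [2.39, 2.39, 2.79, 3.14, 3.14, 3.14].

## Interface

Orientations are given as a unit quaternion [x, y, z, w].
In Python, from rig import r, vision gives the robot as it stands. Calls block until the motion is done:
- r.move_pose(position, orientation): joint-space move of the TCP to a pose.
- r.servo_line(position, speed=0.15, rotation=None, contact_N=None): straight line of the TCP; rotation=None keeps the orientation; speed is the mean speed in m/s. With contact_N (N) it stops when the force on the tool has changed by that much, and returns True; else False.
- r.move_j(angles): joint-space move.
- r.command_gripper(opening): finger opening in m; the grip force is fixed at half the most; returns when the fingers have stopped.
- r.wait(seconds).
- r.solve_ik(position, orientation): joint angles nearest the present ones, or None.
- vision.camera(name): name is "scene" or "side" or "wrist"; returns the picture (400x640x3 uint8, red, green, blue); there is no depth.
- vision.camera_info(name): a dict with "intrinsics" (3x3 intrinsics, pixels), "R" (3x3) and "t" (3): a world point X has camera coordinates R X + t. Camera axes: x right, y down, z forward; pixel columns grow to the right and rows downward; lengths in m; the calibration is good to about 2 mm. A picture is of the moment at which its call begins: read the wrist's pose just before it. camera_info takes no time and is no camera call; for the wrist camera it gives the pose at the moment of the call.
A pose or a line that the arm cannot do raises r.Unreachable and nothing moves.
- r.finish_job(): hands the job in, once; it reports no verdict.
Readings, each from a call of its own:
- r.get_t(): time.
- r.get_qpos(): joint angles.
- r.get_joint_velocities(): joint speeds.
- r.get_effort(): joint torques, N m.
- r.get_tcp_pos(): TCP position.
- r.get_tcp_rot(): TCP orientation.
- r.get_wrist_force(): force on the tool from outside, world axes, zero at the start.
- r.get_moment(): the same for the moment, N m.
- r.get_grip_width(): finger opening in m.
Only numpy, scipy, OpenCV 4.12 (cv2) and the standard library are available. Lean on these libraries where they do the work, as an engineer would, in place of code of your own. Each camera call takes 0.05 s, during which the arm holds its last target. There are 200 camera calls.

## Working session

There is one attempt and no reset: what is moved stays moved. The work goes in short steps, each a Python script; the robot and the scene stay as the last script left them, time stands still between calls to the robot, and variables do not carry over. Pictures are saved under pics/ and viewed, about 8 in all and at most 12, crops included, and the job is handed in when it is done.

```bash
mkdir -p pics; python3 - <<'E'
from rig import r, vision
import cv2, numpy as np, pickle
D={}
for n in ("scene","side","wrist"):
    i=vision.camera_info(n); im=vision.camera(n); D[n]=(im,i)
    cv2.imwrite(f"pics/{n}0.png",im[:,:,::-1])
    R=np.array(i["R"]);t=np.array(i["t"]); print(n,(-R.T@t).round(3),R[2].round(2),i["intrinsics"][0][0])
pickle.dump(D,open("d0.pkl","wb"))
print(r.get_t(),r.get_tcp_rot())
E
```

```text
scene [1.256 0.531 0.97 ] [-0.54 -0.44 -0.72] 488.1905238171888
side [ 0.154 -0.964  0.947] [ 0.31  0.7  -0.64] 453.76187931018484
wrist [0.108 0.596 0.373] [ 0.3  -0.1  -0.95] 294.2223907859808
0.15 [ 0.10997508  0.69855272 -0.11098873  0.69829154]
```

View pics/scene0.png

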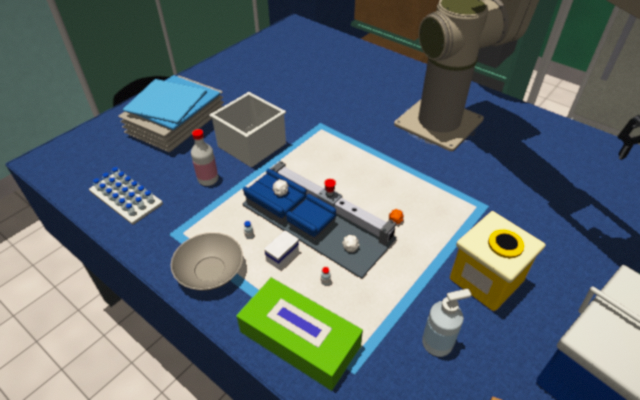

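View pics/side0.png

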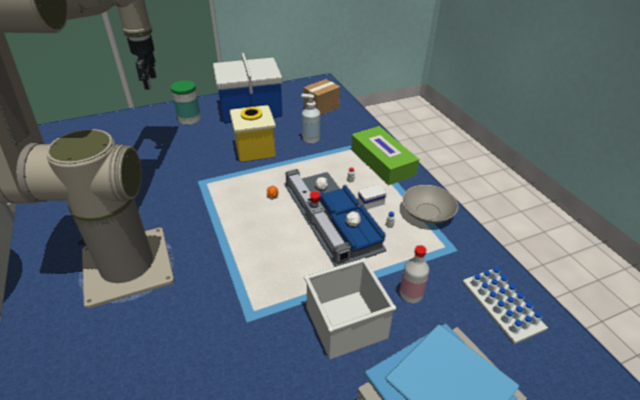

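Scene view: knob (330,185), paper2 on the pad (280,187), paper1 on the board (350,243), bin (250,128) and the orange look-alike (396,215). In the side view the knob is at (315,197), paper1 (321,183), paper2 (353,218), the orange ball (272,191) and the bin (350,305). Next I'll triangulate these and enlarge a crop.

```bash
cat >h.py <<'E'
import numpy as np, cv2
def ray(i,p):
    K=np.array(i["intrinsics"]);R=np.array(i["R"]);t=np.array(i["t"])
    d=R.T@np.linalg.solve(K,[p[0],p[1],1.]); return -R.T@t, d/np.linalg.norm(d)
def plane(i,p,z):
    c,d=ray(i,p); return c+d*(z-c[2])/d[2]
def tri(i1,p1,i2,p2):
    c1,d1=ray(i1,p1);c2,d2=ray(i2,p2)
    s=np.linalg.lstsq(np.c_[d1,-d2],c2-c1,rcond=None)[0]
    a,b=c1+s[0]*d1,c2+s[1]*d2
    return (a+b)/2,np.linalg.norm(a-b)
def proj(i,X):
    p=np.array(i["intrinsics"])@(np.array(i["R"])@X+np.array(i["t"])); return p[:2]/p[2]
def blob(m,p,rad):
    """centroid, bbox, area of the mask component nearest to p, within rad"""
    n,l,s,c=cv2.connectedComponentsWithStats(m.astype(np.uint8))
    k=[j for j in range(1,n) if np.hypot(*(c[j]-p))<rad and s[j,4]>8]
    j=max(k,key=lambda j:s[j,4]); return c[j],s[j]
def red(im):
    h=cv2.cvtColor(im,cv2.COLOR_RGB2HSV); return ((h[...,0]<6)|(h[...,0]>172))&(h[...,1]>150)&(h[...,2]>60)
def white(im):
    h=cv2.cvtColor(im,cv2.COLOR_RGB2HSV); return (h[...,1]<70)&(h[...,2]>125)
E
python3 - <<'E'
from h import *; import pickle
D=pickle.load(open("d0.pkl","rb")); S,si=D["scene"];T,ti=D["side"]
for n,f,a,b in (("knob",red,(330,185),(315,197)),("p1",white,(350,243),(321,183)),("p2",white,(280,187),(353,218))):
    A,sa=blob(f(S),a,8);B,sb=blob(f(T),b,8)
    print(n,A.round(1),sa,B.round(1),sb,tri(si,A,ti,B))
for n,P in (("bin scene",[(247,96),(285,118),(256,145),(213,120)]),): print(n,[plane(si,p,.12)[:2].round(3) for p in P])
print("bin side",[plane(ti,p,.12)[:2].round(3) for p in [(306,273),(365,262),(392,313),(322,327)]])
a=cv2.resize(S[90:280,190:420],None,fx=3.4,fy=3.1,interpolation=cv2.INTER_CUBIC)
cv2.imwrite("pics/c1.png",a[:,:,::-1])
b=cv2.resize(T[160:360,250:420],None,fx=3,fy=3,interpolation=cv2.INTER_CUBIC)
cv2.imwrite("pics/c2.png",b[:,:,::-1])
E
```

```text
knob [329.6 184.5] [325 179  11  13 109] [314.7 196.4] [310 191  10  12  95] (array([ 0.53789581, -0.03093757,  0.09701907]), np.float64(0.0016439726841021207))
p1 [350.2 241.3] [342 234  18  16 195] [321.4 182. ] [316 177  12  12 110] (array([0.6136466 , 0.09550701, 0.03493696]), np.float64(0.0017486185645690215))
p2 [279.7 186.2] [273 179  14  15 168] [353.2 217.2] [346 211  15  13 145] (array([ 0.61147645, -0.13882762,  0.08062909]), np.float64(0.0003956172667459994))
bin scene [array([ 0.409, -0.459]), array([ 0.419, -0.292]), array([ 0.561, -0.27 ]), array([ 0.558, -0.447])]
bin side [array([ 0.403, -0.308]), array([ 0.547, -0.33 ]), array([ 0.534, -0.483]), array([ 0.38 , -0.457])]
```

View pics/c1.png

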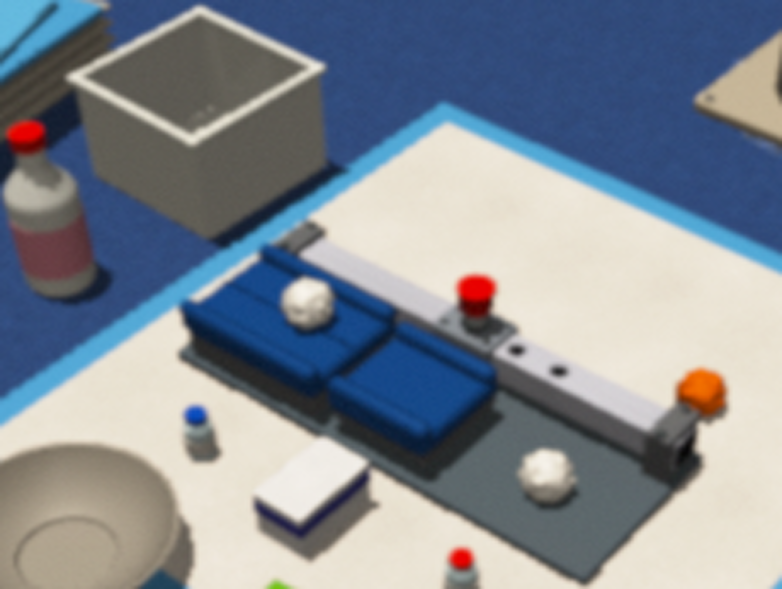

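View pics/c2.png

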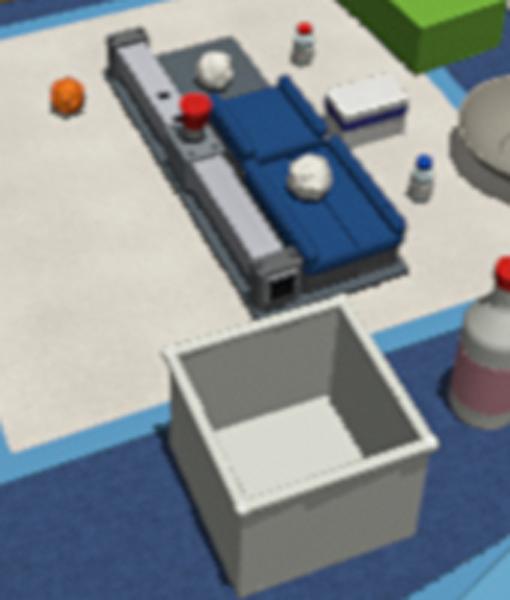

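```bash
cat >>h.py <<'E'
from scipy.spatial.transform import Rotation as Ro
def quat(yaw):
    a,b=np.cos(yaw),np.sin(yaw)
    return Ro.from_matrix(np.c_[[0,0,-1],[a,b,0],[b,-a,0]]).as_quat()
E
python3 - <<'E'
from h import *; import pickle
from rig import r
D=pickle.load(open("d0.pkl","rb")); S,si=D["scene"];T,ti=D["side"]
c=lambda p:(190+p[0]/3.4,90+p[1]/3.1); d=lambda p:(250+p[0]/3,160+p[1]/3)
print("holes",[plane(si,c(p),.056)[:2].round(4) for p in [(516,349),(559,371)]],plane(ti,d((163,96)),.056))
print("bin",np.mean([plane(si,c(p),.12)[:2] for p in [(200,8),(325,68),(193,143),(72,77)]],0),np.mean([plane(ti,d(p),.12)[:2] for p in [(168,352),(342,303),(435,440),(240,508)]],0))
print("board corners",[plane(si,c(p),.012)[:2].round(4) for p in [(586,580),(180,353)]])
print("board corners side",[plane(ti,d(p),.012)[:2].round(4) for p in [(405,268),(262,315)]])
print("block tops",[plane(si,c(p),.063)[:2].round(4) for p in [(300,236),(676,424)]], [plane(ti,d(p),.063)[:2].round(4) for p in [(128,40),(277,262)]])
print(Ro.from_quat(r.get_tcp_rot()).as_matrix().round(2))
for dy in (1.5,1.64,1.5-np.pi): 
  for X in ((.538,-.031,.08),(.6136,.0955,.1),(.6115,-.139,.1),(.475,-.38,.25)):
    q=r.solve_ik(X,quat(dy)); print(dy,X,None if q is None else np.round(q,2))
E
```

```text
holes [array([0.5365, 0.01  ]), array([0.5361, 0.0507])] [0.53544418 0.04461545 0.056     ]
bin [ 0.47040871 -0.39130552] [ 0.47160113 -0.39675219]
board corners [array([0.6669, 0.1739]), array([ 0.6759, -0.2209])]
board corners side [array([ 0.6721, -0.2272]), array([ 0.5241, -0.2286])]
block tops [array([ 0.5416, -0.21  ]), array([0.5345, 0.155 ])] [array([0.532 , 0.1386]), array([ 0.542 , -0.2174])]
[[-0.    0.31  0.95]
 [-0.    0.95 -0.31]
 [-1.   -0.   -0.  ]]
1.5 (0.538, -0.031, 0.08) [-0.15  0.09  1.81 -0.    1.23 -1.65]
1.5 (0.6136, 0.0955, 0.1) [ 0.07  0.28  1.56 -0.    1.3  -1.43]
1.5 (0.6115, -0.139, 0.1) [-0.31  0.3   1.54 -0.    1.3  -1.81]
1.5 (0.475, -0.38, 0.25) [-0.76  0.15  1.44 -0.    1.56 -2.26]
1.64 (0.538, -0.031, 0.08) [-0.15  0.09  1.81 -0.    1.23 -1.79]
1.64 (0.6136, 0.0955, 0.1) [ 0.07  0.28  1.56 -0.    1.3  -1.57]
1.64 (0.6115, -0.139, 0.1) [-0.31  0.3   1.54 -0.    1.3  -1.95]
1.64 (0.475, -0.38, 0.25) [-0.76  0.15  1.44 -0.    1.56 -2.4 ]
-1.6415926535897931 (0.538, -0.031, 0.08) [-0.15  0.09  1.81 -0.    1.23  1.49]
-1.6415926535897931 (0.6136, 0.0955, 0.1) [ 0.07  0.28  1.56 -0.    1.3   1.71]
-1.6415926535897931 (0.6115, -0.139, 0.1) [-0.31  0.3   1.54 -0.    1.3   1.34]
-1.6415926535897931 (0.475, -0.38, 0.25) [-0.76  0.15  1.44 -0.    1.56  0.88]
```

Tube axis is at yaw ≈1.593 (outwards = +y) and the bin centre is (0.471,−0.394). The white balls are the papers; the orange ball at scene (396,215) lies off the board, so I leave it. Next I pick paper1.

```bash
cat >>h.py <<'E'
Q=quat(1.593); BIN=(.471,-.394)
E
python3 - <<'E'
from h import *; from rig import r,vision
print(r.get_t())
r.move_pose([.6136,.0955,.13],Q); print(r.get_t())
r.command_gripper(.07)
i=vision.camera_info("wrist"); im=vision.camera("wrist"); cv2.imwrite("pics/w1.png",im[:,:,::-1])
print("ball expected px",proj(i,np.array([.6136,.0955,.03])))
hit=r.servo_line([.6136,.0955,.017],speed=.12,contact_N=8); print(hit,r.get_tcp_pos())
if not hit:
    r.command_gripper(.0); print("w",r.get_grip_width())
    r.servo_line([.6136,.0955,.22],speed=.25); print("w",r.get_grip_width(),r.get_wrist_force(),r.get_t())
E
```

```text
0.15
2.4583
ball expected px [317.43335461 201.93479278]
False [0.61451717 0.09557255 0.0181146 ]
w 0.03845903944113257
w 0.038481779913890235 [-0.64219604 -0.58110758 -0.8230151 ] 5.2667
```

View pics/w1.png

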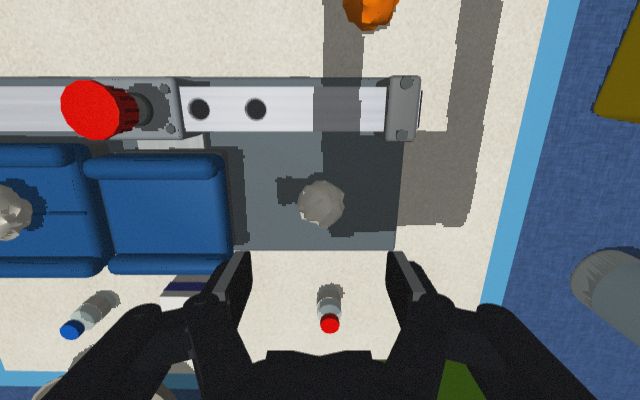

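The wrist view shows white paper1 at (320,203), as predicted, with the orange ball clear at (370,10). The grip width of 38 mm fits the ball. Next: drop it in the bin, then pick and drop paper2.

```bash
python3 - <<'E'
from h import *; from rig import r,vision
def drop():
    r.move_pose([*BIN,.22],Q); r.servo_line([*BIN,.12],speed=.25); print("w before",r.get_grip_width())
    r.command_gripper(.07); r.servo_line([*BIN,.22],speed=.3)
drop(); print(r.get_t())
P=[.6115,-.1388]
r.move_pose([*P,.18],Q)
hit=r.servo_line([*P,.062],speed=.12,contact_N=8); print(hit,r.get_tcp_pos())
r.command_gripper(.0); print("w",r.get_grip_width())
r.servo_line([*P,.22],speed=.25); print("w",r.get_grip_width())
if r.get_grip_width()>.02:
    drop()
print(r.get_t())
r.move_pose([.52,-.2,.3],Q)
S,T=vision.camera("scene"),vision.camera("side"); print(r.get_t())
a=np.hstack([cv2.resize(S[80:270,180:380],None,fx=2,fy=2),cv2.resize(T[160:350,250:430],None,fx=2,fy=2)])
cv2.imwrite("pics/c3.png",a[:,:,::-1])
E
```

```text
w before 0.03822005334275591
8.5583
False [ 0.6123015  -0.13908065  0.06316514]
w 0.03948675298314847
w 0.03925895900538325
w before 0.038782565505422924
14.5667
15.5333
```

View pics/c3.png

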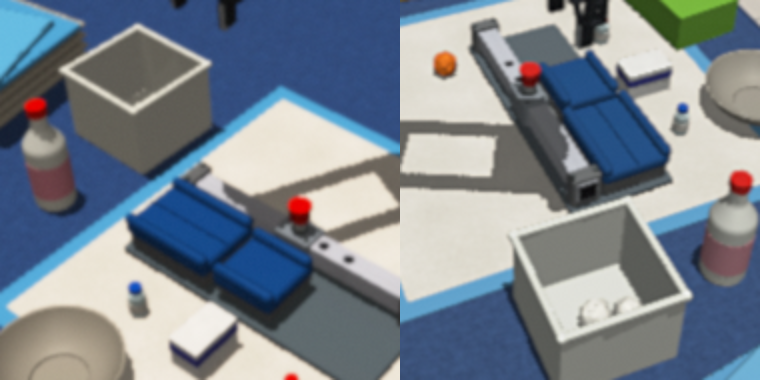

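Both balls show in the bin floor in the side view, at (597,310) and (627,305) of the crop. The board and pad are clear, and the vials and carton are unmoved. Now the knob, with a wrist check from above.

```bash
python3 - <<'E'
from h import *; from rig import r,vision
K=np.array([.5372,-.0308])
r.command_gripper(.06)
r.move_pose([*K,.16],Q)
i=vision.camera_info("wrist"); im=vision.camera("wrist"); cv2.imwrite("pics/w2.png",im[:,:,::-1])
m=red(im); e=proj(i,np.array([*K,.098])); c,s=blob(m,e,40)
print("expected",e,"seen",c,s,"top/bot exp",proj(i,np.array([*K,.106])),proj(i,np.array([*K,.080])),plane(i,c,.097)-[*K,0])
hit=r.servo_line([*K,.0705],speed=.1,contact_N=8); print(hit,r.get_tcp_pos(),r.get_wrist_force())
r.command_gripper(.034); print(r.get_grip_width(),r.get_wrist_force())
r.command_gripper(.0); print(r.get_grip_width(),r.get_wrist_force(),r.get_moment(),r.get_tcp_pos(),r.get_t())
E
```

```text
expected [319.1309951  216.04566709] seen [320.86391753 219.64398625] [ 300  197   43   45 1455] top/bot exp [319.15075455 220.06152006] [319.09115263 207.94820258] [0.00327738 0.0013886  0.097     ]
False [ 0.53788213 -0.0309291   0.07134232] [-0.34885962  0.46431462  0.69132295]
0.03407068247888815 [-0.37609658 -0.6544953  -0.81793265]
0.029499206898970346 [-2.68255465 -0.24352455  6.54993721] [ 0.10869217  0.2603955  -0.01405686] [ 0.5374937  -0.03081922  0.07105993] 18.3583
```

View pics/w2.png

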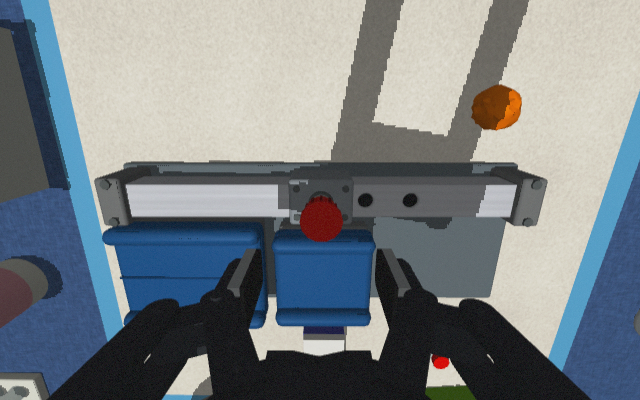

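The wrist view shows the knob at (321,219), centred between the jaws, with the holes at (365,200) and (410,200). The grip width of 29.5 mm exceeds 26 mm, so the pads are probably catching the rim. I'll regrip lower.

```bash
python3 - <<'E'
from h import *; from rig import r,vision
r.command_gripper(.045)
hit=r.servo_line([.5380,-.0308,.0645],speed=.05,contact_N=6); print(hit,r.get_tcp_pos(),r.get_wrist_force())
r.command_gripper(.0); print(r.get_grip_width(),r.get_wrist_force(),r.get_moment(),r.get_tcp_pos(),r.get_t())
S,T=vision.camera("scene"),vision.camera("side"); i=vision.camera("wrist")
a=np.hstack([cv2.resize(S[140:240,270:390],None,fx=3.3,fy=4),cv2.resize(T[140:240,260:380],None,fx=3.3,fy=4)])
cv2.imwrite("pics/c4.png",a[:,:,::-1])
E
```

```text
False [ 0.5374456  -0.03071676  0.06371781] [-0.02257057 -1.06158756 -0.47945373]
0.02826164977835983 [-0.64322636 -0.40444547  1.73094638] [ 0.01713595  0.19389802 -0.03833301] [ 0.53792996 -0.03078939  0.06458598] 19.25
```

View pics/c4.png

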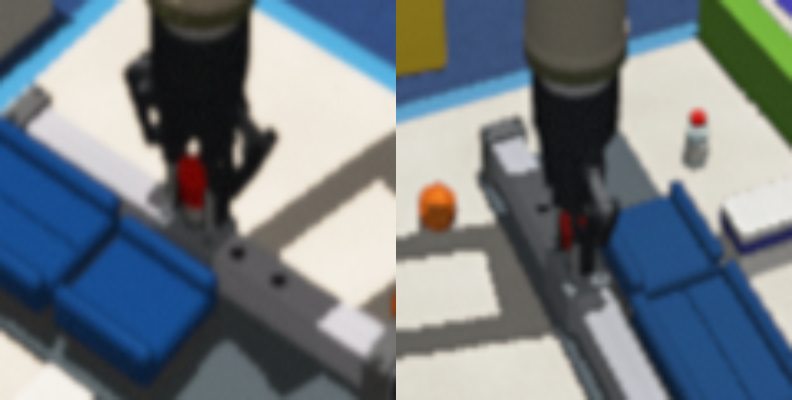

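The knob is gripped between the pads, with the tips just above the sleeve. Now pull.

```bash
python3 - <<'E'
from h import *; from rig import r,vision
f0=r.get_wrist_force()
p=r.get_tcp_pos(); z0=p[2]
for dz in (.004,.008,.0125):
    r.servo_line([.5380,-.0308,.0645+dz],speed=.03); r.wait(.15); print(dz,r.get_tcp_pos()-p,r.get_wrist_force()-f0,r.get_grip_width(),r.get_t())
E
```

```text
0.004 [-2.17363914e-04  1.00278575e-05  3.42449524e-03] [ 4.86770687 -0.7216552  -9.33599773] 0.02845365078821975 19.8333
0.008 [-2.29578646e-04  5.51537014e-06  7.58684476e-03] [  5.98913984  -1.36371362 -10.40503182] 0.02843775909906915 20.2667
0.0125 [-1.99152349e-04  1.25374999e-05  1.21410881e-02] [  5.22485165  -1.35753834 -12.52030846] 0.02832188688507358 20.7167
```

```bash
python3 - <<'E'
from h import *; from rig import r,vision
u=np.array([np.cos(1.593),np.sin(1.593)]); p0=np.array([.5380,-.0308])
e=p0+.040*u
r.servo_line([*e,.077],speed=.06); r.wait(.2); print(r.get_tcp_pos(),r.get_wrist_force(),r.get_grip_width(),r.get_t())
for z in (.0715,.0685,.066,.0645):
    h=r.servo_line([*e,z],speed=.03,contact_N=20); r.wait(.15); print(z,h,r.get_tcp_pos(),r.get_wrist_force(),r.get_grip_width(),r.get_t())
    if h: break
E
```

```text
[0.53696435 0.00923498 0.07689459] [  0.62273772   2.20675462 -12.25581662] 0.027849702255364282 21.7333
0.0715 False [0.5370579  0.00908191 0.07155594] [-1.67426871  1.34706298 -9.70420882] 0.027800642754699737 22.2167
0.0685 False [0.5370902  0.00910094 0.06855048] [-2.91013261  1.17127775 -7.1596134 ] 0.028163174150019423 22.6167
0.066 False [0.53711895 0.00910885 0.06605601] [-2.13056189  0.76892985 -7.25261459] 0.028366482014753752 23.0167
0.0645 False [0.53720615 0.00915195 0.06468009] [-4.44852816 -0.16851131 -4.67912952] 0.02852975251943494 23.4167
```

The pin goes in freely. I'll press gently until it seats, so the pin is surely home, then check.

```bash
python3 - <<'E'
from h import *; from rig import r,vision
u=np.array([np.cos(1.593),np.sin(1.593)]); e=np.array([.5380,-.0308])+.04*u
for z in (.0640,.0635,.0630,.0625):
    r.servo_line([*e,z],speed=.02); r.wait(.25); f=r.get_wrist_force(); print(z,r.get_tcp_pos(),f,r.get_grip_width())
    if f[2]>5: break
r.wait(.5);print(r.get_wrist_force(),r.get_joint_velocities().round(4),r.get_t())
S,T=vision.camera("scene"),vision.camera("side")
a=np.hstack([cv2.resize(S[80:270,200:400],None,fx=2,fy=3),cv2.resize(T[140:330,250:430],None,fx=2,fy=3)])
cv2.imwrite("pics/c5.png",a[:,:,::-1])
E
```

```text
0.064 [0.53729559 0.00914042 0.06461912] [-6.87813943  0.65839424  0.21585818] 0.02791675566451565
0.0635 [0.53739923 0.00913577 0.06455698] [-8.73384285  0.14653516  2.94954358] 0.027980616965212347
0.063 [0.53749965 0.00914962 0.06450901] [-10.41812724   0.39802069   7.97115551] 0.028265816145713774
[-10.51293646   0.81428865   8.09710048] [-0.0008  0.0009  0.0003  0.0005  0.002   0.0007] 25.4167
```

View pics/c5.png

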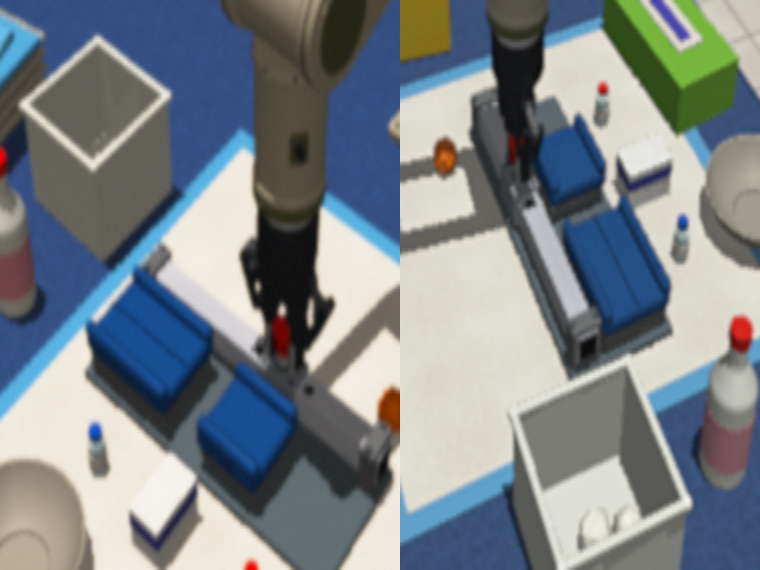

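The hand rest now stands one hole out, with one hole still showing beyond the sleeve at (308,390). TCP height is back at the pre-pull 64.5 mm and it stalls under +8 N, so the pin is seated. Both balls are in the bin.

```bash
python3 -c "
from rig import r
print(r.get_grip_width(),r.get_wrist_force()); r.finish_job(); print(r.get_t())"
```

```text
0.028243587442913984 [-10.32602845  -0.2628786    8.48465331]
the job is handed in; nothing more can be done
the job is handed in; nothing more can be done
```

The job is done and handed in at about 25.4 s. Both paper balls went into the white bin first. I then pulled the red knob up about 12 mm, slid the hand rest 40 mm outwards to the next hole and lowered the pin home. The gripper is still holding the knob.

**Last checks:**
- **Paper:** both balls show on the bin floor in the side view.
- **Hand rest:** it moved about 39.9 mm (TCP reading), and one free hole still shows beyond the sleeve.
- **Pin:** knob height is back to its pre-pull value within 0.1 mm. Pressing down gently met a solid stop (about +8 N), so the pin is fully home.
- **Surroundings:** the vials, carton, disinfectant bottle and orange ball look unmoved. The last crops did not cover the pump bottle.

**Not as expected:**
- **Grip width:** it reads about 28 mm on the 26 mm knob. My first grip read 29.5 mm, probably on the rim, so I regripped lower. That grip showed no slip during the pull.
- **Sideways load:** about 10 N across the tube remains while holding.

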